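Set a scored acrylic sheet over the edge of the work board for snapping

TASK

The coral acrylic sheet on the wooden work board is to be snapped along its scored black line over the board's metal-faced far edge. Without picking it up, push it with the fingers until the whole black line lies right along that edge with the strip beyond it sticking out over the tray, then press down firmly with the fingertips on the part that rests on the board, and end the program while still holding it pressed down flat. Leave everything else where it stands.

Things in the scene. Friction and masses are not known exactly. Their poses are not given: they have to be found in the camera images.
- sheet: Coral opaque acrylic sheet, 150 (its x) x 170 (its y) x 5 mm, about 0.16 kg, loose and flat on the board; slides under a light push at its edge. Origin: centre of its underside, z up; x points to the end that is to stick out. A black scored line, 3 mm wide, crosses it along y at x = +40 mm, 35 mm from that end. At first the line is some 60 to 110 mm short of the edge and up to 17 degrees askew.
- score_left (a point): The +y end of the black scored line, on the sheet's top face (sheet frame: x +40, y +85, z +5 mm).
- score_right (a point): The -y end of the black scored line, on the sheet's top face (sheet frame: x +40, y -85, z +5 mm).
- board: Wooden work board, 300 (its x) x 440 (its y) mm, flat top 40 mm above the table; does not move. Origin: centre of its underside. The snapping edge is its far edge (x = +150 mm), straight along its y axis, faced with aluminium: a flush strip 12 mm wide with five dark screws. Turned up to 14 degrees on the table.
- edge_left (a point): The +y end of the snapping edge, at the top of the board (board frame: x +150, y +220, z +40 mm).
- edge_right (a point): The -y end of the snapping edge, at the top of the board (board frame: x +150, y -220, z +40 mm).
- tray: Low grey plastic offcut tray, 100 x 300 mm, 26 mm high, fixed on the table just beyond the snapping edge, a few offcuts in it. Origin at the centre of its underside.
- knife: Bystander: yellow scoring knife, about 150 mm long, 22 mm wide, 15 mm high, lying on the right side (-y) of the board, along its x. Origin under its middle.
- glue_jar: Bystander: glue jar with a blue cap, 56 mm across, 80 mm high, standing on the left side (+y) of the board. Origin at the centre of its underside.
- cup: Bystander: clear drinking cup with a domed lid and a black straw, 92 mm across, 225 mm high with the straw, on the table. Origin at the centre of its underside.
- white_head: Bystander: white and newspaper-grey papier-mache animal head with two ears, about 125 mm across and 165 mm high, on the table. Origin at the centre of its underside.
- pink_head: Bystander: pink papier-mache animal head with two ears, about 132 mm across and 160 mm high, on the table. Origin at the centre of its underside.
- ruler: Bystander: steel ruler, 300 x 30 x 3 mm, lying on the table to the left, roughly along x. Origin at the centre of its underside.

How it is judged:
By the outcome, as a careful person would: the job done as asked, in the order asked, and still so for the second after the job is handed in, while the arm keeps its last pose, push and grip.
It also fails if it takes over 51 s, if anything falls off the work surface, if the arm or the gripper's body presses on something with over 40 N, if the wrist force passes 120 N, or if a joint passes its speed limit or range.

ROBOT

A 6-joint arm with a two-finger parallel gripper is mounted at the origin on the work surface. World frame = base frame: x ahead of the robot, y to its left, z up, the work surface at z = 0. Lengths are in mm, angles in rad, forces in N, time in s.
With the tool pointing down it reaches from about 400 to 925 mm from the base axis. Payload 12.5 kg.
Tool frame: the origin (TCP) lies between the finger pads; the fingertips stand 19 mm ahead of it and the grasp point (between the pads) is the TCP (env.tips_ahead is the distance from the TCP to the fingertips, in mm); z points along the fingers, y is the line along which they close (so a half turn about z gives the same grasp; the last joint's range is limited). The gripper opens to 95 mm and grips with 3 to 60 N. Pads are 20 mm wide; open, the fingers measure 119 mm over their backs; the gripper's body (75 mm by 180 mm) begins 59 mm behind the grasp point.
Start: joints at [-1.394, 0.491, 1.559, -0, 1.092, -0.106], TCP at [174.426, -600.183, 233.661] pointing down, gripper open.
Joint ranges: [-3.1, 3.1], [-0.84, 2.19], [0.05, 2.79], [-1.13, 4.28], [0.06, 2.93], [-2.69, 2.69]. Speed limits (rad/s): [2.22, 2.22, 2.79, 3.14, 3.14, 3.14].

INTERFACE

Orientations are given as [roll, pitch, yaw] about the fixed x, y, z axes, in that order (R = Rz(yaw) Ry(pitch) Rx(roll)).
In Python, from cell import env gives the robot as it stands.
- The arm moves only by the shell command python3 -m crank 'ROWS'. ROWS is JSON, a list of rows, each a list of 5 numbers: the shift along the tool's x, y, z in mm, then the turn about the tool's z in degrees, then the finger opening in mm, from 0 to 95.1. In form: [[dx, dy, dz, yaw, grip], ...]. A call has 1 to 10 rows; each row is the pose to reach, as a shift and turn from the pose commanded when the call began, along the tool's axes at that moment; what a row does not reach only later rows make up. A row lasts 1/12 s, in which the tool goes at most 41.7 mm and 7.16 degrees, less where a joint would pass 70% of its speed; a pose out of reach is approached as far as the arm can. A call with a gripper value outside its range is refused whole. The fingers move at their own pace and stop on an object; the grip force is fixed at half the most. Time passes only in rows, so rows that repeat a pose let the fingers close. It gives the time, the measured TCP pose, the force, the opening and the grip force at its end, in the units of the state.
- env.state(): the state, without advancing time (a new reading comes with each control period).
- env.read_camera(name): name is "scene" or "top"; returns a dict with "img" (480x640x3 uint8, blue, green, red), "K" (3x3 intrinsics, pixels), "pose" (4x4, takes a point from camera to world coordinates). Camera axes: x right, y down, z forward; pixel columns grow to the right and rows downward; lengths in mm; the calibration is good to about 2 mm. A picture is of the moment at which its call begins. There is no depth.
- env.job_done(): hands the job in; it is judged then, once.
The state is a dict: "t": time; "joints": joint angles; "qvel": joint speeds; "tau": joint torques, N m; "eef_pos": TCP position; "tcp_rot": TCP orientation; "ft_force": force on the tool from outside, world axes, zero at the start; "moment": the same for the moment, N m; "opening": opening from 0.0 (shut) to 1.0 (fully open); "grip_force": force on a finger pad.
Only numpy, scipy, OpenCV 4.12 (cv2) and the standard library are available. Lean on these libraries where they do the work, as an engineer would, in place of code of your own. Each camera call takes 0.05 s, during which the arm holds its last target. There are 200 camera calls.

## Working session

There is one attempt and no reset: what is moved stays moved. The work goes in short steps, Python scripts to look and compute and a shell command to move; the robot and the scene stay as the last step left them, time stands still between calls to the robot, and variables do not carry over. Pictures are saved under pics/ and viewed, at most 10 in all, crops included, and the job is handed in when it is done.

```bash
mkdir -p pics; cat > h.py <<'E'
from cell import env
import numpy as np, cv2
def shot(cam,name):
    c=env.read_camera(cam); cv2.imwrite('pics/'+name+'.png',c['img']); return c
def px2w(c,uv,z):
    K=np.array(c['K']);P=np.array(c['pose'])
    d=P[:3,:3]@np.linalg.inv(K)@np.array([uv[0],uv[1],1.]); o=P[:3,3]
    return o+d*(z-o[2])/d[2]
def w2px(c,p):
    K=np.array(c['K']);P=np.array(c['pose']); q=K@(P[:3,:3].T@(np.array(p,float)-P[:3,3])); return q[:2]/q[2]
E
python3 - <<'E'
from h import *
np.set_printoptions(precision=3,suppress=True)
for n in('top','scene'):
    c=shot(n,n+'0'); print(c['K'],c['pose'])
print(env.state())
E
```

```text
[[494.72    0.    330.627]
 [  0.    494.72  240.149]
 [  0.      0.      1.   ]] [[   0.029   -0.995    0.094  444.072]
 [  -1.      -0.028    0.013  -11.614]
 [  -0.01    -0.094   -0.996 1253.583]
 [   0.       0.       0.       1.   ]]
[[588.189   0.    314.617]
 [  0.    588.189 234.078]
 [  0.      0.      1.   ]] [[  -0.008    0.801   -0.599 1396.217]
 [   1.       0.008   -0.003   12.353]
 [   0.003   -0.599   -0.801 1171.876]
 [   0.       0.       0.       1.   ]]
{'t': 0.1, 'joints': array([-1.394,  0.491,  1.559, -0.   ,  1.092, -0.106]), 'qvel': array([ 0.002, -0.002, -0.001,  0.001, -0.   ,  0.001]), 'tau': array([  0.002, -61.363, -25.861,   0.069,   0.047,  -0.   ]), 'eef_pos': array([ 174.389, -599.973,  233.125]), 'tcp_rot': array([-3.141, -0.   ,  0.283]), 'ft_force': array([-0.164,  0.799, -1.129]), 'moment': array([ 0.015,  0.026, -0.014]), 'grip_force': 0.0, 'opening': 0.9997366849799982}
```

View pics/top0.png

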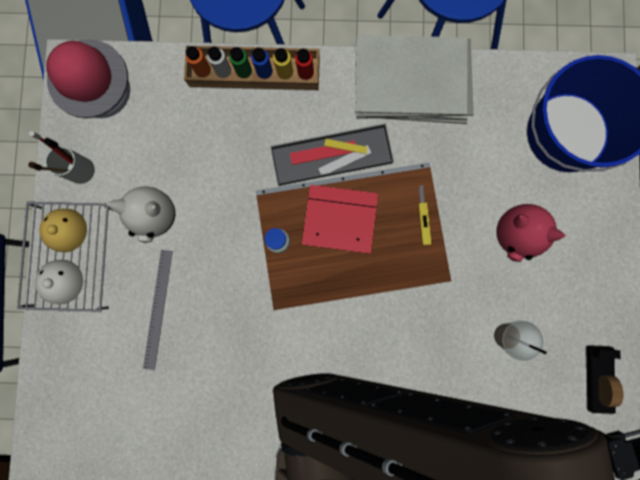

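View pics/scene0.png

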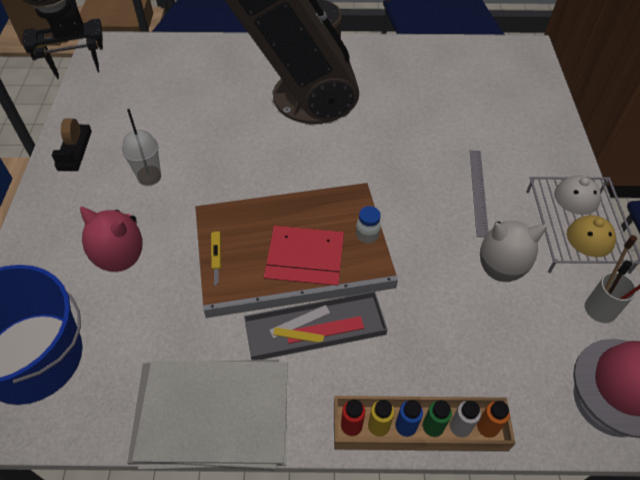

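The top view shows the board's far edge running from about (257,192) to (429,165). The sheet's corners are near (309,186), (379,193), (372,254) and (302,245), with the jar at (276,240) and the knife at (425,220). Next I'll rectify both views to metric maps.

```bash
cat >> h.py <<'E'
def rect(c,z,x0=380,x1=680,y0=-300,y1=250,s=1.4):
    # image up = +x, left = +y
    W=np.array([[x1,y1],[x1,y0],[x0,y0],[x0,y1]],float)
    src=np.float32([w2px(c,[a,b,z]) for a,b in W])
    w,h=int((y1-y0)*s),int((x1-x0)*s)
    H=cv2.getPerspectiveTransform(src,np.float32([[0,0],[w,0],[w,h],[0,h]]))
    return cv2.warpPerspective(c['img'],H,(w,h),flags=cv2.INTER_CUBIC)
def sheet(c,z=45):
    """min area rect of coral sheet at height z -> corners in world"""
    S=4; im=rect(c,z,s=S); hsv=cv2.cvtColor(im,cv2.COLOR_BGR2HSV)
    m=(((hsv[...,0]<8)|(hsv[...,0]>172))&(hsv[...,1]>140)&(hsv[...,2]>90)).astype(np.uint8)
    m=cv2.morphologyEx(m,cv2.MORPH_CLOSE,np.ones((31,31),np.uint8))
    cs,_=cv2.findContours(m,0,2); k=max(cs,key=cv2.contourArea)
    r=cv2.minAreaRect(k); p=cv2.boxPoints(r)
    return np.c_[680-p[:,1]/S,250-p[:,0]/S],np.array(r[1])/S
E
python3 - <<'E'
from h import *
np.set_printoptions(precision=1,suppress=True)
o=[]
for n in('top','scene'):
    c=env.read_camera(n); print(n,*sheet(c)); o.append(rect(c,40,s=1.4)[:300 if n=='top' else 420])
cv2.imwrite('pics/rect.png',np.vstack([o[0][40:],o[1][40:300]]))
# board corners
c=env.read_camera('top')
for uv in [(257,192),(429,165),(450,280),(274,309)]: print('board',px2w(c,uv,40))
c=env.read_camera('scene')
for uv in [(395,289),(206,308),(196,204),(371,186)]: print('board s',px2w(c,uv,40))
E
```

```text
top [[ 544.3   77.9]
 [ 697.9   61.9]
 [ 679.8 -112.1]
 [ 526.2  -96.1]] [175.  154.5]
scene [[ 542.1   79.8]
 [ 697.8   63.5]
 [ 679.8 -108.9]
 [ 524.1  -92.7]] [173.4 156.6]
board [673.9 190.5  40. ]
board [ 753.6 -236.2   40. ]
board [ 469.  -290.2   40. ]
board [386.4 136.7  40. ]
board s [701.4 190.7  40. ]
board s [ 754.4 -228.    40. ]
board s [ 458.5 -288.2   40. ]
board s [393.9 151.9  40. ]
```

View pics/rect.png

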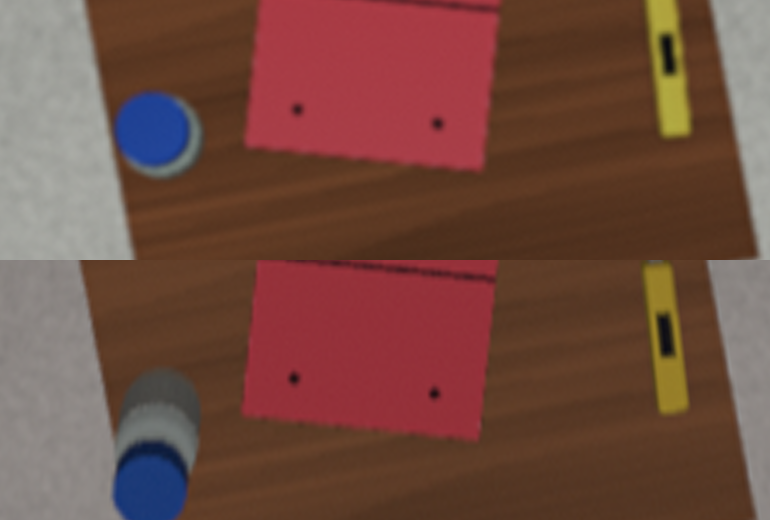

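The metric window cut off the far side: the sheet's near edge is visible, but the board edge lies beyond x=680. I'll extend it and fit the edge line directly.

```bash
sed -i 's/x0=380,x1=680/x0=430,x1=830/; s/680-p/830-p/' h.py
python3 - <<'E'
from h import *
np.set_printoptions(precision=1,suppress=True)
o=[]
for n in('top','scene'):
    c=env.read_camera(n); print(n,*sheet(c)); o.append(rect(c,40,x0=600,x1=800,s=1.4))
cv2.imwrite('pics/rect2.png',np.vstack(o))
E
```

```text
top [[ 544.4   78. ]
 [ 698.9   62. ]
 [ 680.9 -112.2]
 [ 526.3  -96.2]] [175.1 155.4]
scene [[ 542.1   79.8]
 [ 697.7   63.4]
 [ 679.6 -108.9]
 [ 524.   -92.6]] [173.3 156.5]
```

View pics/rect2.png

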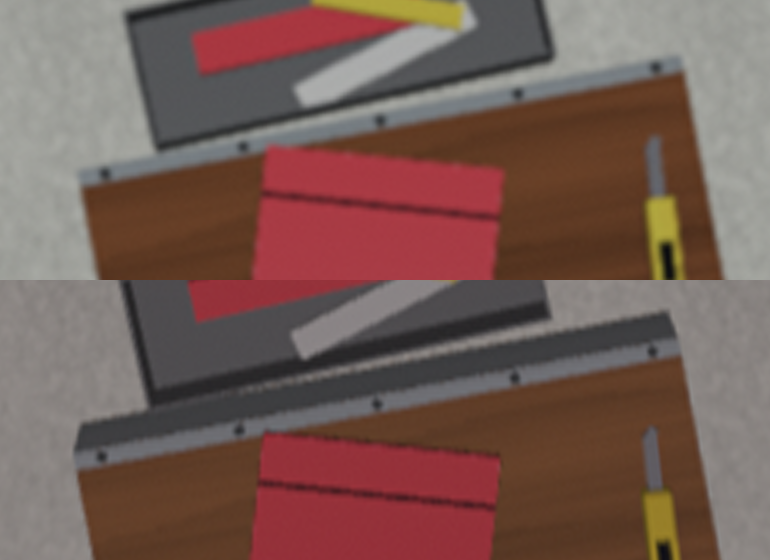

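The picture shows the edge cleanly in both views. It agrees to about 1–2 mm:
- **Edge:** left end at (678.6, 195), right end at (758.6, -234), length 437 against a true 440. Board yaw is about 10.6°.
- **Sheet:** yaw is about -6°, centre at (612, -16), and the line is about 66 mm short of the edge.

Plan: line the open gripper up with the board, push the near edge with both fingertips so the sheet squares itself, then press. I'll raise the arm and travel first.

```bash
python3 -m crank '[[0,0,-40,0,95],[0,0,-80,0,95],[0,0,-100,0,95],[445,-453,-100,5.6,95],[445,-453,-100,5.6,95],[445,-453,-100,5.6,95],[445,-453,-100,5.6,95],[445,-453,-100,5.6,95],[445,-453,-100,5.6,95],[445,-453,-100,5.6,95]]'
cat >> h.py <<'E'
n=np.array([429.3,80.])/np.hypot(429.3,80); t=np.array([-n[1],n[0]])
def goto(u,v,z,yaw=np.arctan2(80,429.3)):
    s=env.state(); p=np.array(s['eef_pos']); w=s['tcp_rot'][2]
    d=u*n+v*t-p[:2]
    print('pos',p.round(1),'uv',(n@p[:2]).round(1),(t@p[:2]).round(1),'yaw',np.degrees(w).round(2),'F',np.round(s['ft_force'],1),'t',s['t'])
    print('row',np.round([d@[np.cos(w),np.sin(w)],d@[np.sin(w),-np.cos(w)],p[2]-z,np.degrees(w-yaw)],2))
E
python3 -c "
from h import *
goto(460,-127,150)"
```

```text
t: 1.23
eef_pos: [313.0, -341.4, 333.8]
tcp_rot: [3.141, -0.0, 0.185]
ft_force: [1.4, -0.7, 0.1]
opening: 0.999
grip_force: 0.0
pos [ 313.  -341.4  333.8] uv 245.2 -393.0 yaw 10.58 F [ 1.4 -0.7  0.1] t 1.2333
row [ 2.1492e+02 -2.6593e+02  1.8380e+02  2.0000e-02]
```

```bash
python3 -m crank '[[215,-266,0,0,95],[215,-266,0,0,95],[215,-266,0,0,95],[215,-266,0,0,95],[215,-266,0,0,95],[215,-266,0,0,95],[215,-266,0,0,95],[215,-266,0,0,95],[215,-266,0,0,95],[215,-266,0,0,95]]'
python3 -m crank '[[0,0,40,0,95],[0,0,80,0,95],[0,0,120,0,95],[0,0,160,0,95],[0,0,200,0,95],[0,0,235,0,95],[0,0,245,0,95],[0,0,255,0,95],[0,0,255,0,95]]'
python3 -c "
from h import *
goto(460,-127,61.5)
c=shot('top','top1'); I=rect(c,45,s=1.4);c=shot('scene','s1'); J=rect(c,45,s=1.4)
cv2.imwrite('pics/r3.png',np.vstack([I[100:380],J[130:450]]))"
```

```text
t: 2.07
eef_pos: [475.7, -40.2, 333.5]
tcp_rot: [-3.141, 0.0, 0.189]
ft_force: [-0.2, -0.1, 0.7]
opening: 0.999
grip_force: 0.0
t: 2.82
eef_pos: [473.9, -43.5, 77.0]
tcp_rot: [-3.14, 0.003, 0.184]
ft_force: [-0.1, 0.4, -0.0]
opening: 1.001
grip_force: 0.0
pos [473.9 -43.5  77. ] uv 457.9 -129.5 yaw 10.53 F [-0.1  0.4 -0. ] t 2.8167
row [ 2.1  -2.54 15.48 -0.03]
```

View pics/r3.png

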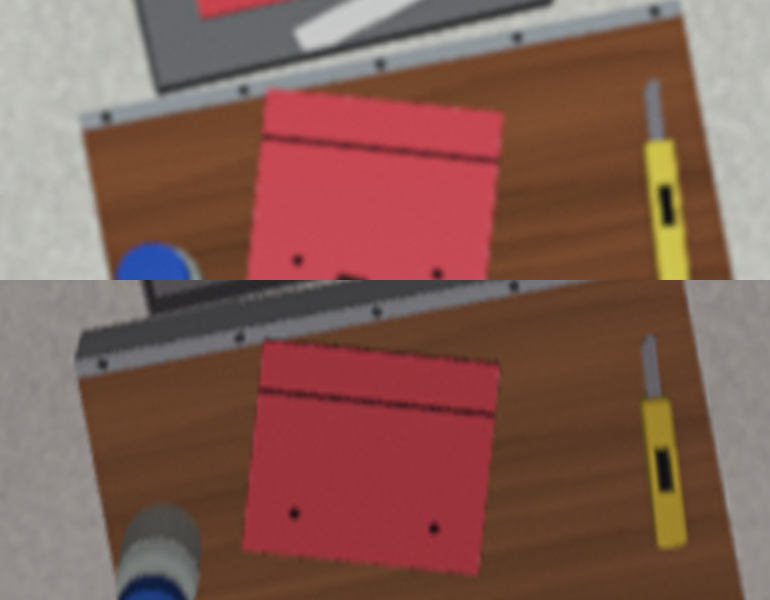

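The picture shows the sheet unmoved, with the score line at rows 137–160. Now I'll lower the fingers and push slowly, stopping short of the final position.

```bash
python3 -m crank '[[2,-2.5,8,0,95],[2,-2.5,15,0,95],[2,-2.5,15,0,95],[9,-2.5,15,0,95],[16,-2.5,15,0,95],[23,-2.5,15,0,95],[30,-2.5,15,0,95],[36,-2.5,15,0,95],[42,-2.5,15,0,95],[48,-2.5,15,0,95]]'
python3 -m crank '[[6,0,0,0,95],[12,0,0,0,95],[18,0,0,0,95],[24,0,0,0,95],[29,0,0,0,95],[34,0,0,0,95],[39,0,0,0,95],[43,0,0,0,95],[45,0,0,0,95],[45,0,0,0,95]]'
python3 -c "
from h import *
goto(578,-127,61.5)
c=shot('top','top2'); print(sheet(c)); I=rect(c,45,s=1.4);c=shot('scene','s2');print(sheet(c)); J=rect(c,45,s=1.4)
cv2.imwrite('pics/r4.png',np.vstack([I[60:280],J[60:440]]))"
```

```text
t: 3.75
eef_pos: [522.0, -31.0, 63.9]
tcp_rot: [3.141, 0.001, 0.185]
ft_force: [-4.1, -1.6, 6.1]
opening: 1.0
grip_force: 3.2
t: 4.58
eef_pos: [566.2, -22.7, 64.2]
tcp_rot: [3.141, 0.001, 0.186]
ft_force: [-4.3, -0.9, 8.3]
opening: 0.997
grip_force: 4.3
pos [566.2 -22.7  64.2] uv 552.5 -126.0 yaw 10.63 F [-4.3 -0.9  8.3] t 4.5833
row [25.51  1.02  2.66  0.08]
(array([[702.01294 , 113.2182  ],
       [735.1486  , -59.560608],
       [584.9272  , -88.37018 ],
       [551.7915  ,  84.40863 ]], dtype=float32), array([152.95906067, 175.92747498]))
(array([[702.1772  , 113.52544 ],
       [732.64325 , -56.999847],
       [580.5237  , -84.17755 ],
       [550.0576  ,  86.34775 ]], dtype=float32), array([154.52830505, 173.22543335]))
```

View pics/r4.png

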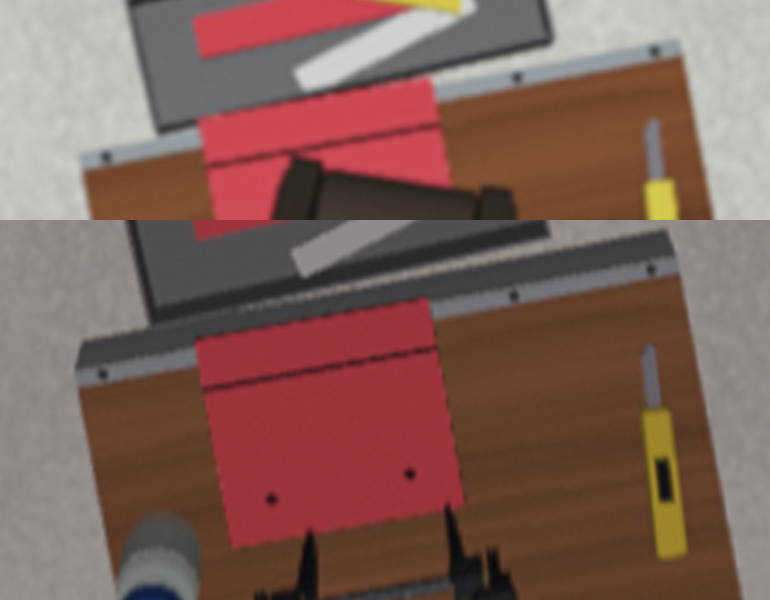

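The push squared the sheet to about 10.5°, matching the board. In the scene view the line is at rows 388–348 and still about 29 mm short. The fingertips read z≈45 with about 8 N upward, so they may be catching the sheet's top edge. I'll lift, back off and come down lower behind the sheet.

```bash
python3 -m crank '[[0,0,-8,0,95],[0,0,-15,0,95],[-10,0,-15,0,95],[-18,0,-15,0,95],[-18,0,-15,0,95],[-18,0,-15,0,95]]'
python3 -c "
from h import *
goto(535,-127,61.5)
for n in('top','scene'): print(sheet(env.read_camera(n))[0])"
python3 -m crank '[[0,0,8,0,95],[0,0,14,0,95],[0,0,16.5,0,95],[0,0,16.5,0,95],[0,0,16.5,0,95],[0,0,16.5,0,95]]'
```

```text
t: 5.18
eef_pos: [547.7, -26.2, 78.6]
tcp_rot: [-3.142, 0.0, 0.185]
ft_force: [0.8, -0.5, 0.8]
opening: 0.999
grip_force: 0.0
pos [547.7 -26.2  78.6] uv 533.6 -126.1 yaw 10.58 F [ 0.8 -0.5  0.8] t 5.1833
row [ 1.38  0.9  17.11  0.02]
[[701.90015  113.26932 ]
 [735.1348   -59.550964]
 [585.0414   -88.4151  ]
 [551.8067    84.40518 ]]
[[701.8151   113.79303 ]
 [732.634    -56.895935]
 [580.8361   -84.303894]
 [550.0173    86.38507 ]]
t: 5.78
eef_pos: [548.3, -26.1, 62.1]
tcp_rot: [3.142, 0.0, 0.185]
ft_force: [-0.0, 0.4, -0.1]
opening: 0.998
grip_force: 0.0
```

The fingers are free at tips z≈43. I'll go 1 mm lower and push to about 8 mm short of the goal.

```bash
python3 -m crank '[[0,0,1,0,95],[6,0,1,0,95],[11,0,1,0,95],[15,0,1,0,95],[19,0,1,0,95],[23,0,1,0,95],[27,0,1,0,95],[31,0,1,0,95],[34,0,1,0,95],[34,0,1,0,95]]'
cat >> h.py <<'E'
def line(c,z,lo,hi,v0,v1,mode):
    """in board-aligned rectified map at height z, column-wise find line (dark min) u along v; fit"""
    S=4; uu=np.arange(hi,lo,-1/S); vv=np.arange(v0,v1,2.)
    U,V=np.meshgrid(uu,vv,indexing='ij'); X=U[...,None]*n+V[...,None]*t
    P=np.array(c['pose']);K=np.array(c['K']); q=(np.dstack([X,np.full(U.shape,z)])-P[:3,3])@P[:3,:3]@K.T
    m=(q[...,:2]/q[...,2:]).astype(np.float32)
    g=cv2.remap(c['img'],m[...,0],m[...,1],cv2.INTER_CUBIC).astype(float)
    a=g[...,2]   # red channel: dark line on coral
    d=np.clip(np.percentile(a,60,axis=0)-a-25,0,None)
    r=(d*U).sum(0)/np.maximum(d.sum(0),1e-6); ok=d.sum(0)>0
    k=np.polyfit(vv[ok],r[ok],1); res=r-np.polyval(k,vv); ok&=abs(res)<2; k=np.polyfit(vv[ok],r[ok],1)
    return np.polyval(k,[v0,v1]).round(2),ok.mean().round(2)
E
python3 -c "
from h import *
goto(578,-127,61)
for n_ in('top','scene'):
    c=shot(n_,n_+'3'); s=sheet(c)[0]; print(n_,'far/near u',(s@n).round(1),'v',(s@t).round(1))
    f=(s@n).max()-1.5-35; print(line(c,45,f-10,f+10,(s@t).min()+12,(s@t).max()-12,0))"
```

```text
t: 6.62
eef_pos: [582.4, -19.7, 61.1]
tcp_rot: [3.141, -0.001, 0.185]
ft_force: [0.0, 0.1, -0.4]
opening: 1.0
grip_force: 0.0
pos [582.4 -19.7  61.1] uv 568.9 -126.1 yaw 10.61 F [ 0.   0.1 -0.4] t 6.6167
row [9.06 0.92 0.07 0.05]
top far/near u [730.4 730.5 578.6 578.5] v [ -17.9 -192.5 -192.5  -17.9]
(array([696.56, 696.13]), np.float64(0.63))
scene far/near u [732.1 732.1 577.2 577.2] v [ -15.8 -189.1 -189.1  -15.7]
(array([694.57, 694.54]), np.float64(1.0))
```

```bash
cat > e.py <<'E'
from h import *
S=4; uu=np.arange(720,680,-1/S)
for n_ in('top','scene'):
    c=env.read_camera(n_)
    for v0,v1 in((-355,-215),(2,60)):
        vv=np.arange(v0,v1,2.); U,V=np.meshgrid(uu,vv,indexing='ij'); X=U[...,None]*n+V[...,None]*t
        P=np.array(c['pose']);K=np.array(c['K']); q=(np.dstack([X,np.full(U.shape,40.)])-P[:3,3])@P[:3,:3]@K.T
        m=(q[...,:2]/q[...,2:]).astype(np.float32)
        g=np.median(cv2.remap(c['img'],m[...,0],m[...,1],cv2.INTER_CUBIC),axis=1)
        print(n_,v0); print('u',uu[::8].astype(int)); print('B',g[::8,0].astype(int)); print('R',g[::8,2].astype(int))
        d=np.gradient(cv2.GaussianBlur(g[:,0].astype(np.float32)[:,None],(1,9),0).ravel())
        i=d.argmin(); print('inner (B rises outward) at',uu[i],'-> edge',uu[i]+12)
E
python3 e.py
```

```text
top -355
u [720 718 716 714 712 710 708 706 704 702 700 698 696 694 692 690 688 686
 684 682]
B [181 187 190 189 191 194 192 184 173 164 163 165 158 136  99  63  46  45
  47  48]
R [185 191 194 194 196 199 196 184 167 153 149 151 149 143 131 122 120 122
 124 124]
inner (B rises outward) at 691.75 -> edge 703.75
top 2
u [720 718 716 714 712 710 708 706 704 702 700 698 696 694 692 690 688 686
 684 682]
B [191 192 193 193 194 193 192 189 181 170 163 163 163 155 129  92  58  44
  43  44]
R [196 196 197 198 198 198 197 192 181 164 152 149 149 147 137 125 117 115
 117 117]
inner (B rises outward) at 689.75 -> edge 701.75
scene -355
u [720 718 716 714 712 710 708 706 704 702 700 698 696 694 692 690 688 686
 684 682]
B [ 65  64  65  66  67  67  66  68  81 103 115 119 121 121 105  75  47  39
  41  42]
R [ 64  62  63  64  65  65  64  66  80 100 110 114 115 116 111 104  98  97
 100 101]
inner (B rises outward) at 690.0 -> edge 702.0
scene 2
u [720 718 716 714 712 710 708 706 704 702 700 698 696 694 692 690 688 686
 684 682]
B [ 76  65  65  66  67  67  67  66  70  85 106 116 119 121 117 100  69  44
  38  40]
R [ 79  64  62  63  64  65  65  64  68  84 103 112 114 114 114 108  99  94
  95  97]
inner (B rises outward) at 689.0 -> edge 701.0
```

The line is about 7 mm short in both cameras (6.8 and 7.2) and within about 0.2° of parallel. I'll push most of that gently, with a small yaw trim.

```bash
python3 -m crank '[[1.5,0,0,-0.2,95],[3,0,0,-0.2,95],[4.5,0,0,-0.2,95],[5.5,0,0,-0.2,95],[6,0,0,-0.2,95],[6,0,0,-0.2,95]]'
cat > l.py <<'E'
from h import *
goto(578,-127,61)
for n_ in('top','scene'):
    c=shot(n_,n_+'4'); s=sheet(c)[0]; print(n_,'far/near u',(s@n).round(1),'v',(s@t).round(1))
    f=(s@n).max()-1.5-35; print(line(c,45,f-10,f+10,(s@t).min()+12,(s@t).max()-12,0))
E
python3 l.py
```

```text
t: 7.32
eef_pos: [587.7, -18.7, 61.1]
tcp_rot: [3.141, -0.0, 0.189]
ft_force: [-0.3, 0.6, -0.1]
opening: 1.0
grip_force: 0.1
pos [587.7 -18.7  61.1] uv 574.3 -126.1 yaw 10.8 F [-0.3  0.6 -0.1] t 7.3167
row [3.66 0.96 0.11 0.25]
top far/near u [735.1 736.1 584.1 583.1] v [ -17.3 -192.  -192.9  -18.2]
(array([701.9 , 701.14]), np.float64(0.57))
scene far/near u [736.7 737.6 582.8 581.9] v [ -15.1 -188.4 -189.2  -15.9]
(array([699.95, 699.4 ]), np.float64(1.0))
```

About 1.8 mm remains, evenly at both ends.

```bash
python3 -m crank '[[0.6,0,0,0,95],[1.2,0,0,0,95],[1.8,0,0,0,95],[1.8,0,0,0,95],[1.8,0,0,0,95]]'; python3 l.py
```

```text
t: 7.83
eef_pos: [589.5, -18.4, 61.1]
tcp_rot: [3.141, -0.0, 0.189]
ft_force: [-0.3, 0.6, -1.0]
opening: 0.999
grip_force: 0.2
pos [589.5 -18.4  61.1] uv 576.1 -126.0 yaw 10.8 F [-0.3  0.6 -1. ] t 7.8333
row [1.88 0.97 0.13 0.25]
top far/near u [736.9 738.  586.3 585.2] v [ -17.1 -192.  -192.9  -18. ]
(array([703.81, 702.29]), np.float64(0.61))
scene far/near u [738.5 739.2 584.5 583.8] v [ -15.3 -188.6 -189.2  -16. ]
(array([701.73, 701.18]), np.float64(1.0))
```

The line is now within about 0.3 mm of the edge in both cameras. I'll back off, lift, move over the resting part and come down to just above it.

```bash
python3 -m crank '[[-4,0,0,0,95],[-6,0,0,0,95],[-6,0,-20,0,95],[-6,0,-38,0,95],[20,-10,-40,0,95],[50,-20,-40,0,95],[75,-23,-40,0,95],[75,-23,-40,0,95],[75,-23,-25,0,95],[75,-23,-12,0,95]]'
python3 -m crank '[[0,0,2,0,95],[0,0,4,0,95],[0,0,6,0,95],[0,0,7,0,95],[0,0,7,0,95]]'
python3 l.py
```

```text
t: 8.77
eef_pos: [658.5, 18.3, 72.7]
tcp_rot: [3.141, -0.001, 0.189]
ft_force: [-0.0, -0.9, 0.3]
opening: 0.998
grip_force: 0.0
t: 9.18
eef_pos: [658.8, 18.1, 66.4]
tcp_rot: [3.141, -0.0, 0.188]
ft_force: [-0.0, 0.1, 1.7]
opening: 1.001
grip_force: 0.0
pos [658.8  18.1  66.4] uv 651.0 -102.9 yaw 10.79 F [-0.   0.1  1.7] t 9.1833
row [-73.05  23.83   5.4    0.24]
top far/near u [633.4 633.5 585.9 585.8] v [-158.8 -192.6 -192.7 -159. ]
(array([588.08, 588.1 ]), np.float64(1.0))
scene far/near u [738.4 739.3 599.  598.1] v [ -15.4 -188.4 -189.1  -16.1]
(array([701.72, 701.17]), np.float64(1.0))
```

The sheet hasn't shifted in the scene camera. Pressing down gradually now.

```bash
python3 -m crank '[[0,0,1,0,95],[0,0,2,0,95],[0,0,3,0,95],[0,0,3.5,0,95],[0,0,4,0,95],[0,0,4,0,95],[0,0,4,0,95]]'
```

```text
t: 9.87
eef_pos: [658.9, 18.3, 64.3]
tcp_rot: [3.141, -0.001, 0.189]
ft_force: [-6.6, -0.3, 18.9]
opening: 1.0
grip_force: 9.7
```

```bash
python3 -m crank '[[0,0,0.5,0,95],[0,0,1,0,95],[0,0,1,0,95],[0,0,1,0,95]]'; python3 l.py; python3 -c "
from h import *
J=rect(env.read_camera('scene'),45,s=1.4); cv2.imwrite('pics/r5.png',J)"
```

```text
t: 10.2
eef_pos: [658.9, 18.2, 64.2]
tcp_rot: [3.141, -0.002, 0.188]
ft_force: [-9.2, -0.5, 28.1]
opening: 1.0
grip_force: 14.1
pos [658.9  18.2  64.2] uv 651.1 -102.8 yaw 10.8 F [-9.2 -0.5 28.1] t 10.2
row [-73.21  23.91   3.23   0.24]
top far/near u [633.  633.1 585.9 585.8] v [-158.3 -192.6 -192.7 -158.4]
(array([587.86, 587.73]), np.float64(1.0))
scene far/near u [739.1 739.1 599.  599. ] v [ -15.8 -189.  -189.   -15.8]
(array([701.73, 701.17]), np.float64(1.0))
```

View pics/r5.png

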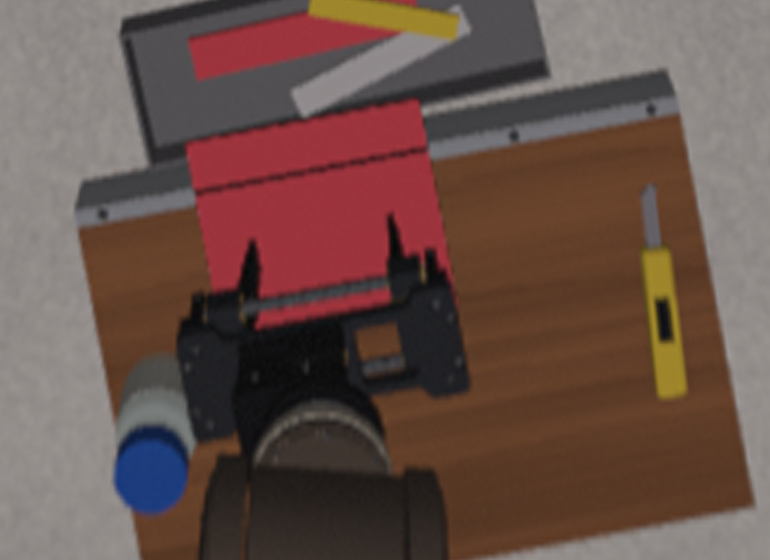

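The picture shows the line (195,190)–(427,150) continuous with the alu edge. The strip overhangs the tray, both fingertips press the resting part with 28 N, and the jar and knife are untouched. The line hasn't moved, so I'm handing it in.

```bash
python3 -c "
from cell import env
print(env.job_done())"
```

```text
the job is handed in; nothing more can be done
None
```

I handed the job in at about 10 s with the score line within about 0.5 mm of the snapping edge by camera, the strip out over the tray, and the fingertips still pressing the sheet flat at about 28 N; no verdict was returned.

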